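Make up the hinge kit and the latch kit

TASK

Make up the two door-fitting kits from the parts and tools laid out along the bench. The blue tray is the hinge kit: put in the brass hinge and the marking gauge that is set short (for the hinge leaf); the green tray is the latch kit: put in the door latch, the tape measure and the marking gauge that is set long (for the latch's backset). Set each thing down inside its tray, the same way up as it is now and flat on the tray floor, not on the lip or on another thing, and do not disturb the settings of the gauges.

Things in the scene. Friction and masses are not known exactly. Their poses are not given: they have to be found in the camera images.
- hinge_tray: bench tray with a blue-painted lip and cork floor, 188 mm (its y) x 152 mm (its x) outside, open inside, 172 x 136 mm, walls 8 mm; floor 6 mm and top of the lip 18 mm above the bench. It does not move. Origin: centre of the underside, z up.
- latch_tray: bench tray with a green-painted lip and cork floor, 188 mm (its y) x 152 mm (its x) outside, open inside, 172 x 136 mm, walls 8 mm; floor 6 mm and top of the lip 18 mm above the bench. It does not move. Origin: centre of the underside, z up.
- short_gauge: marking gauge set SHORT: wheel near the brass face, most of the rod out behind. Stock: dark wooden block with brass front (+x), 22 (x) x 40 (y) x 42 mm high, thumbscrew on top to 51 mm. 8 mm steel rod through it along x, axis 22 mm up; dark 16 mm cutter wheel on its front end, red cap on its tail (-x). Origin: centre of the stock's underside, z up. Grip across the 40 mm. About 0.25 kg.
- short_gauge_rod (a joint): slide of the rod in the stock, m: gap from brass face to cutter wheel (the setting), 0 to 0.066, starts between 0.016 and 0.022. Clamped: slips only above about 6 N along the rod. Wheel ends 15 mm + value ahead (+x) of the stock's origin, red cap 88 mm - value behind it (-x).
- long_gauge: marking gauge set LONG: wheel far ahead of the brass face, red cap close behind. Stock: dark wooden block with brass front (+x), 22 (x) x 40 (y) x 42 mm high, thumbscrew on top to 51 mm. 8 mm steel rod through it along x, axis 22 mm up; dark 16 mm cutter wheel on its front end, red cap on its tail (-x). Origin: centre of the stock's underside, z up. Grip across the 40 mm. About 0.25 kg.
- long_gauge_rod (a joint): slide of the rod in the stock, m: gap from brass face to cutter wheel (the setting), 0 to 0.066, starts between 0.055 and 0.061. Clamped: slips only above about 6 N along the rod. Wheel ends 15 mm + value ahead (+x) of the stock's origin, red cap 88 mm - value behind it (-x).
- hinge: brass butt hinge folded shut and lying flat, 76 mm long (its x), 32 mm wide (its y), leaves 7 mm thick, knuckle 9 mm thick along its +y edge. Origin: centre of the underside, z up. Gripped across the 32 mm with the fingertips. 0.12 kg.
- latch: tubular door latch lying on its side: grey steel case 20 mm wide (y) x 23 mm high from 36 mm behind to 20 mm ahead of the origin along x, then a brass face plate 52 mm wide (y), 24 mm high, 3 mm thick, then the brass bolt to 35 mm ahead. Origin: underside, on the case's centre line, x towards the bolt, z up. Grip across the 20 mm, 10 mm behind the origin. 0.13 kg.
- tape: yellow and black pocket tape measure standing on edge; case 34 mm wide (x), 62 mm high, from 11 mm behind (-y) to 58 mm ahead (+y) of the origin; steel tongue reaches 59 mm to -y. Origin: underside; the middle of the case lies 23 mm along +y from it; z up. Grip across the 34 mm. About 0.28 kg.
There are look-alikes about, which are no part of the job. There is more than one size of the latch; the job needs the larger.

How it is judged (in metres and radians):
At the end, for the whole second after the job is handed in: Hinge and short gauge in the blue tray, latch, tape and long gauge in the green: origins inside the lip (66 mm along x, 84 mm along y of its centre), within 5 mm of floor height, upright to 0.12 rad, at rest; settings still 10 to 30 and 47 to 65.5 mm (x of short_gauge in the frame of hinge_tray between -0.066 and 0.066 m and y of short_gauge in the frame of hinge_tray between -0.084 and 0.084 m and z of short_gauge in the frame of hinge_tray between 0.002 and 0.011 m and angle between each of short_gauge, hinge, long_gauge, latch, tape's own z axis and vertical below 0.12 rad and linear speed of each of short_gauge, hinge, long_gauge, latch, tape below 0.02 m/s and x of hinge in the frame of hinge_tray between -0.066 and 0.066 m and y of hinge in the frame of hinge_tray between -0.084 and 0.084 m and z of hinge in the frame of hinge_tray between 0.002 and 0.011 m and x of long_gauge in the frame of latch_tray between -0.066 and 0.066 m and y of long_gauge in the frame of latch_tray between -0.084 and 0.084 m and z of long_gauge in the frame of latch_tray between 0.002 and 0.011 m and x of latch in the frame of latch_tray between -0.066 and 0.066 m and y of latch in the frame of latch_tray between -0.084 and 0.084 m and z of latch in the frame of latch_tray between 0.002 and 0.011 m and x of tape in the frame of latch_tray between -0.066 and 0.066 m and y of tape in the frame of latch_tray between -0.084 and 0.084 m and z of tape in the frame of latch_tray between 0.002 and 0.011 m and value of joint short_gauge_rod between 0.01 and 0.03 m and value of joint long_gauge_rod between 0.047 and 0.0655 m); the robot touches nothing.
It also fails if it takes over 112 s, if anything falls off the work surface, if the arm or the gripper's body presses on something with over 40 N, if the wrist force passes 120 N, or if a joint passes its speed limit or range.

ROBOT

A 6-joint arm with a two-finger parallel gripper is mounted at the origin on the work surface; the furniture and walls round the work are solid. World frame = base frame: x ahead of the robot, y to its left, z up, the work surface at z = 0. Lengths are in mm, angles in rad, forces in N, time in s.
With the tool pointing down it reaches from about 375 to 925 mm from the base axis. Payload 5.7 kg.
Tool frame: the origin (TCP) lies midway between the tips of the shut fingers; the grasp point (between the pads) lies 19 mm behind it (robot.pinch_z is the distance from the TCP to the grasp point, in mm); z points along the fingers, y is the direction in which the jaws open and shut (so a half turn about z gives the same grasp; the last joint's range is limited). The gripper opens to 88 mm and grips with 3 to 60 N. Pads are 20 mm wide; open, the fingers measure 115 mm over their backs; the gripper's body (75 mm by 178 mm) begins 61 mm behind the grasp point.
Start: joints at [-1.448, 0.359, 1.51, -0, 1.272, -0.115], TCP at [141.326, -583.086, 222.623] pointing down, gripper open.
Joint ranges: [-2.97, 2.97], [-1.01, 2.36], [0.21, 2.38], [-0.96, 4.11], [0.2, 2.71], [-2.98, 2.98]. Speed limits (rad/s): [2.39, 2.39, 3.14, 3.14, 3.14, 3.14].

INTERFACE

Orientations are given as a 3x3 rotation matrix whose columns are the frame's x, y, z axes.
In Python, from rig import readout, viewer, finish_job, robot gives the robot as it stands. The module is installed in compiled form; this text tells all that it offers.
- The arm moves only by the shell command python3 -m crank 'ROWS'. ROWS is JSON, a list of rows, each a list of 3 entries, a list of its own where there are three numbers: the shift along the tool's x, y, z in mm, then the turn, a rotation vector about the tool's x, y, z in degrees, then the closure, from -1 (fully open) to 1 (shut), so that 0 is half open. In form: [[[tx, ty, tz], [wx, wy, wz], hand], ...]. A call has 1 to 8 rows; each row is the pose to reach, as a shift and turn from the pose measured when the call began, along the tool's axes at that moment; what a row does not reach only later rows make up. A row lasts 1/12 s, in which the tool goes at most 41.7 mm and 7.16 degrees, less where a joint would pass 70% of its speed; a pose out of reach is approached as far as the arm can. A call with a gripper value outside its range is refused whole. The fingers move at their own pace and stop on an object; the grip force is fixed at half the most. Time passes only in rows, so rows that repeat a pose let the fingers close. It gives the time, the measured TCP pose, the force and the opening at its end, in the units of the state.
- readout.sense(): the state, without advancing time (a new reading comes with each control period).
- viewer.get_image(name): name is "side" or "top" or "wrist"; returns the picture (400x640x3 uint8, red, green, blue); there is no depth.
- viewer.calibration(name): a dict with "mtx" (3x3 intrinsics, pixels), "rvec" (rotation vector, rad) and "tvec" (3), from world to camera coordinates, as OpenCV has them. Camera axes: x right, y down, z forward; pixel columns grow to the right and rows downward; lengths in mm; the calibration is good to about 2 mm. A picture is of the moment at which its call begins: read the wrist's pose just before it. calibration takes no time and is no camera call; for the wrist camera it gives the pose at the moment of the call.
- finish_job(): hands the job in, once; it reports no verdict.
The state is a dict: "t": time; "joints": joint angles; "dq": joint speeds; "effort": joint torques, N m; "ee_pos": TCP position; "orientation": TCP orientation; "wrist_force": force on the tool from outside, world axes, zero at the start; "ft_torque": the same for the moment, N m; "opening": opening from 0.0 (shut) to 1.0 (fully open).
Only numpy, scipy, OpenCV 4.12 (cv2) and the standard library are available. Lean on these libraries where they do the work, as an engineer would, in place of code of your own. Each camera call takes 0.05 s, during which the arm holds its last target. There are 200 camera calls.

## Working session

There is one attempt and no reset: what is moved stays moved. The work goes in short steps, Python scripts to look and compute and a shell command to move; the robot and the scene stay as the last step left them, time stands still between calls to the robot, and variables do not carry over. Pictures are saved under pics/ and viewed, about 12 in all and at most 16, crops included, and the job is handed in when it is done.

```bash
mkdir -p pics; python3 - <<'E'
from rig import readout, viewer
import cv2
for n in ("top","side","wrist"):
    c=viewer.calibration(n); im=viewer.get_image(n)
    cv2.imwrite(f"pics/{n}0.png",im[:,:,::-1]); print(n,c)
print(readout.sense())
E
```

```text
top {'mtx': array([[362.38503008,   0.        , 321.58144842],
       [  0.        , 362.38503008, 197.78255216],
       [  0.        ,   0.        ,   1.        ]]), 'rvec': array([ 2.14677358, -2.15963183,  0.14313137]), 'tvec': array([  1.70138858, 442.40585262, 853.58277249])}
side {'mtx': array([[393.99822855,   0.        , 325.24993179],
       [  0.        , 393.99822855, 202.41219146],
       [  0.        ,   0.        ,   1.        ]]), 'rvec': array([ 1.52409583, -2.16399455,  0.77757282]), 'tvec': array([154.79768428, 342.38753552, 742.28821526])}
wrist {'mtx': array([[343.24621724,   0.        , 317.37285595],
       [  0.        , 343.24621724, 206.63188623],
       [  0.        ,   0.        ,   1.        ]]), 'rvec': array([-2.26738176,  1.78464096,  0.28226984]), 'tvec': array([-597.94247351,  -35.86861153,  392.61837127])}
{'t': 0.15, 'joints': array([-1.44807170e+00,  3.59361953e-01,  1.51117775e+00, -8.36427327e-07,
        1.27246157e+00, -1.15105302e-01]), 'dq': array([ 0.00187091, -0.00166303, -0.00246973,  0.0004794 , -0.00156986,
        0.00117217]), 'effort': array([ 5.75004697e-05, -5.15759003e+01, -2.71006179e+01,  6.74095005e-02,
        3.05797218e-02, -7.40702944e-05]), 'ee_pos': array([ 141.28185405, -582.59612659,  221.99165037]), 'orientation': array([[ 9.71851476e-01,  2.35594310e-01, -1.73233035e-04],
       [ 2.35594319e-01, -9.71850484e-01,  1.39793432e-03],
       [ 1.60988764e-04, -1.39939725e-03, -9.99999008e-01]]), 'wrist_force': array([-0.48963829,  0.2982174 ,  0.51827771]), 'ft_torque': array([ 0.00539855, -0.01136272,  0.03229051]), 'opening': 0.9998026686507546}
```

View pics/top0.png

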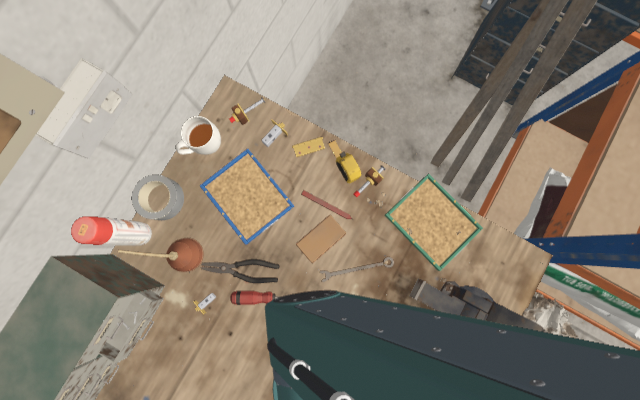

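View pics/side0.png

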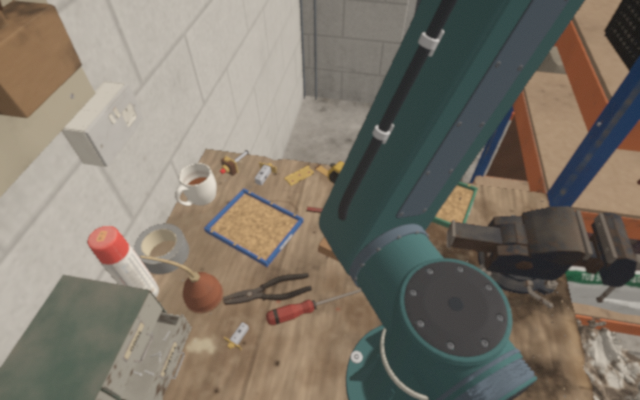

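```bash
cat > h.py <<'E'
import numpy as np, cv2
from rig import readout, viewer
def ray(c,uv,z):
    R,_=cv2.Rodrigues(c["rvec"]); o=-R.T@c["tvec"].ravel()
    p=cv2.undistortPoints(np.array([[uv]],float),c["mtx"],None).ravel()
    d=R.T@np.array([p[0],p[1],1]); return o+d*(z-o[2])/d[2]
def proj(c,P):
    return cv2.projectPoints(np.array([P],float),c["rvec"],c["tvec"],c["mtx"],None)[0].ravel()
E
python3 - <<'E'
from h import *
c=viewer.calibration("top")
for n,uv,z in [("gL cap",(231,119),22),("gL stock",(240,113),45),("gL wheel",(262,100),22),("gS cap",(357,194),22),("gS stock",(376,177),45),("gS wheel",(384,170),22),("latch",(273,132),23),("latch2",(205,301),20),("hinge",(310,147),8),("tape",(347,167),62),
 ("b1",(201,187),18),("b2",(247,151),18),("b3",(292,208),18),("b4",(247,242),18),("g1",(387,214),18),("g2",(430,176),18),("g3",(480,227),18),("g4",(438,269),18),("edge",(225,76),0),("edge",(550,255),0),("mug",(201,135),80),("can",(157,197),80)]:
    print(n,ray(c,uv,z).round())
im=cv2.imread("pics/top0.png")[85:205,215:395]
cv2.imwrite("pics/crop1.png",cv2.resize(im,None,fx=4.4,fy=4.4,interpolation=cv2.INTER_CUBIC))
E
```

```text
gL cap [646. 227.  22.]
gL stock [653. 199.  45.]
gL wheel [696. 149.  22.]
gS cap [452. -88.  22.]
gS stock [ 490. -132.   45.]
gS wheel [ 512. -156.   22.]
latch [611. 120.  23.]
latch2 [198. 277.  20.]
hinge [576.  28.   8.]
tape [511. -62.  62.]
b1 [473. 298.  18.]
b2 [564. 186.  18.]
b3 [419.  72.  18.]
b4 [337. 181.  18.]
g1 [ 403. -161.   18.]
g2 [ 497. -271.   18.]
g3 [ 370. -387.   18.]
g4 [ 269. -280.   18.]
edge [772. 252.   0.]
edge [ 301. -563.    0.]
mug [586. 281.  80.]
can [440. 377.  80.]
```

View pics/crop1.png

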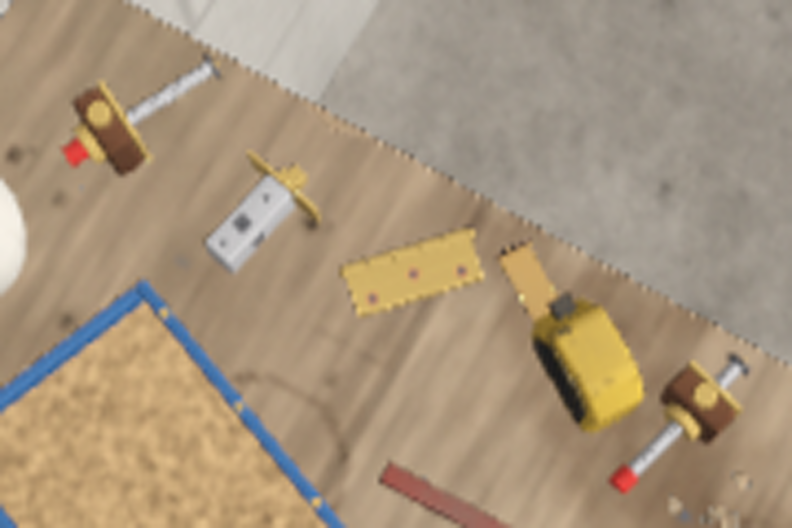

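View pics/wrist0.png

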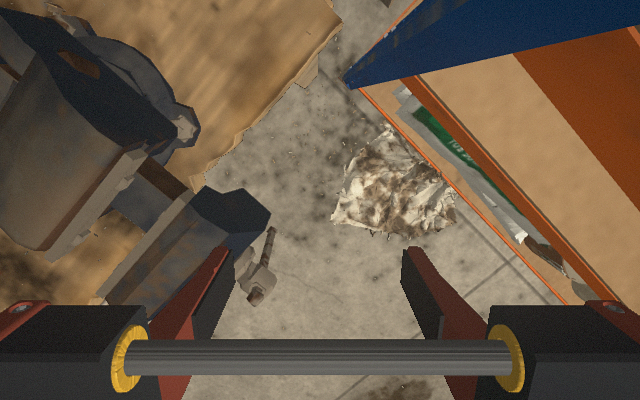

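```bash
python3 - <<'E'
from h import *
c=viewer.calibration("top")
R,_=cv2.Rodrigues(c["rvec"]); print("cam",(-R.T@c["tvec"].ravel()).round())
im=cv2.imread("pics/top0.png"); hsv=cv2.cvtColor(im,cv2.COLOR_BGR2HSV)
for n,lo,hi,box in [("blue",(100,120,60),(125,255,255),(190,140,300,250)),("green",(60,90,40),(95,255,200),(380,165,490,275))]:
    m=cv2.inRange(hsv,lo,hi); k=np.zeros_like(m); x0,y0,x1,y1=box; k[y0:y1,x0:x1]=255; m&=k
    pts=np.argwhere(m)[:,::-1]
    W=np.array([ray(c,p,18)[:2] for p in pts],np.float32)
    r=cv2.minAreaRect(W); print(n,len(pts),r,cv2.boxPoints(r).round())
o=np.array([215,85])
def w(u,v,z): return ray(c,o+np.array([u,v])/4.4,z)[:2]
def ang(a,b): d=b-a; return np.hypot(*d).round(1),np.degrees(np.arctan2(d[1],d[0])).round(1)
print("latch back",a:=w(221,257,23) if 0 else w(222,256,23),"bolt",b:=w(303,172,14),ang(a,b),"plate",ang(w(250,155,20),w(318,218,20)))
a=w(347,290,8);b=w(478,253,8);print("hinge",a,b,(a+b)/2,ang(a,b))
a=w(517,250,3);b=w(607,350,62);print("tape tongue",a,"top far end",w(610,400,62),w(555,325,62),w(635,375,62),w(590,430,62))
a=w(75,153,22);b=w(212,67,22);print("gL",a,b,ang(a,b),"screw",w(98,112,51))
a=w(624,479,22);b=w(737,363,22);print("gS",a,b,ang(a,b),"screw",w(706,396,51))
print("latch2",ang(ray(c,(196,310),20)[:2],ray(c,(214,294),20)[:2]))
cw=viewer.calibration("wrist"); s=readout.sense(); R,_=cv2.Rodrigues(cw["rvec"])
print("wristcam in tool",s["orientation"].T@(-R.T@cw["tvec"].ravel()-s["ee_pos"]), (s["orientation"].T@R.T).round(3))
E
```

```text
cam [326.  -0. 904.]
blue 620 ((450.58819580078125, 184.47695922851562), (186.099365234375, 149.88327026367188), 38.76422882080078) [[331. 185.]
 [425.  68.]
 [570. 184.]
 [476. 301.]]
green 459 ((384.431396484375, -273.4039306640625), (183.67391967773438, 150.01956176757812), 42.98055648803711) [[ 266. -281.]
 [ 368. -391.]
 [ 503. -266.]
 [ 400. -156.]]
latch back [582.0054456  138.76753771] bolt [634.41729745  94.00844555] (np.float64(68.9), np.float64(-40.5)) plate (np.float64(54.5), np.float64(-133.7))
hinge [565.73163494  68.70404684] [587.26870756  -7.04340476] [576.50017125  30.83032104] (np.float64(78.7), np.float64(-74.1))
tape tongue [590.38969546 -29.80358238] top far end [489.77527278 -77.00822161] [531.19312365 -47.9952241 ] [503.38409099 -90.71134637] [473.48815869 -66.00017   ]
gL [643.74886084 224.29331298] [695.00470003 146.34281497] (np.float64(93.3), np.float64(-56.7)) screw [656.98772198 204.71951424]
gS [452.58783757 -87.69255041] [ 518.36795651 -152.73689967] (np.float64(92.5), np.float64(-44.7)) screw [ 493.8173046  -130.32596751]
latch2 (np.float64(55.2), np.float64(-48.5))
wristcam in tool [  85.25432553   -0.72485664 -161.47481748] [[-0.001 -0.952 -0.306]
 [ 1.    -0.001 -0.001]
 [ 0.001 -0.306  0.952]]
```

```bash
cat >> h.py <<'E'
from scipy.spatial.transform import Rotation as Ro
def go(x,y,z,phi):
    "tool shift mm and turn deg from here to TCP (x,y,z), tool x at world angle phi, pointing down"
    s=readout.sense(); O=s["orientation"]; a=np.radians(phi)
    T=np.array([[np.cos(a),np.sin(a),0],[np.sin(a),-np.cos(a),0],[0,0,-1]])
    d=O.T@(np.array([x,y,z])-s["ee_pos"]); r=Ro.from_matrix(O.T@T).as_rotvec(degrees=True)
    print("GO",d.round(1),r.round(1),"t",round(s["t"],2),"at",s["ee_pos"].round(1),"F",s["wrist_force"].round(1),"op",round(s["opening"],2))
def snap(name,fn):
    c=viewer.calibration(name); im=viewer.get_image(name)[:,:,::-1].copy(); cv2.imwrite("pics/"+fn,im); return c,im
E
python3 -m crank '[[[0,0,-80],[0,0,0],-1],[[0,0,-80],[0,0,0],-1],[[613,-575,-60],[0,0,-123],-1],[[613,-575,-60],[0,0,-123],-1],[[613,-575,-60],[0,0,-123],-1],[[613,-575,-60],[0,0,-123],-1],[[613,-575,-60],[0,0,-123],-1],[[613,-575,-60],[0,0,-123],-1]]'
python3 -c "
from h import *
go(601,121,180,137)"
```

```text
t: 0.82
ee_pos: [278.6, -371.6, 296.1]
orientation: [[0.546, 0.838, -0.0], [0.838, -0.546, 0.002], [0.001, -0.001, -1.0]]
wrist_force: [1.5, 0.4, -0.5]
opening: 0.997
GO [588.6   1.3 116.9] [  0.   -0.1 -80.1] t 0.82 at [ 278.6 -371.6  296.1] F [ 1.5  0.4 -0.5] op 1.0
```

```bash

python3 -m crank '[[[588,1,60],[0,0,-80],-1],[[588,1,60],[0,0,-80],-1],[[588,1,60],[0,0,-80],-1],[[588,1,60],[0,0,-80],-1],[[588,1,60],[0,0,-80],-1],[[588,1,60],[0,0,-80],-1],[[588,1,60],[0,0,-80],-1],[[588,1,60],[0,0,-80],-1]]'
python3 -c "
from h import *
go(601,121,180,137)"
```

```text
t: 1.48
ee_pos: [459.9, -93.7, 262.7]
orientation: [[-0.411, 0.912, 0.0], [0.912, 0.411, 0.001], [0.001, 0.001, -1.0]]
wrist_force: [0.8, -0.5, -0.6]
opening: 0.998
GO [137.7 216.8  83.1] [  0.   -0.1 -22.8] t 1.48 at [459.9 -93.7 262.7] F [ 0.8 -0.5 -0.6] op 1.0
```

```bash

python3 -m crank '[[[138,217,83],[0,0,-23],-0.3],[[138,217,83],[0,0,-23],-0.3],[[138,217,83],[0,0,-23],-0.3],[[138,217,83],[0,0,-23],-0.3],[[138,217,83],[0,0,-23],-0.3],[[138,217,83],[0,0,-23],-0.3],[[138,217,83],[0,0,-23],-0.3],[[138,217,83],[0,0,-23],-0.3]]'
python3 - <<'E'
from h import *
go(601,121,180,137)
c,im=snap("wrist","w1.png")
for P in [(582,139,23),(634,94,14),(601,121,23)]: print(proj(c,P))
E
```

```text
t: 2.15
ee_pos: [602.1, 125.2, 177.7]
orientation: [[-0.737, 0.676, -0.002], [0.676, 0.737, 0.003], [0.003, 0.001, -1.0]]
wrist_force: [0.5, 0.1, -0.2]
opening: 0.65
GO [-2.  -3.8 -2.3] [ 0.1 -0.2  0.4] t 2.15 at [602.1 125.2 177.7] F [ 0.5  0.1 -0.2] op 0.65
[312.4951904 165.4862751]
[314.9520118  230.69199322]
[312.21227977 192.60921165]
```

View pics/w1.png

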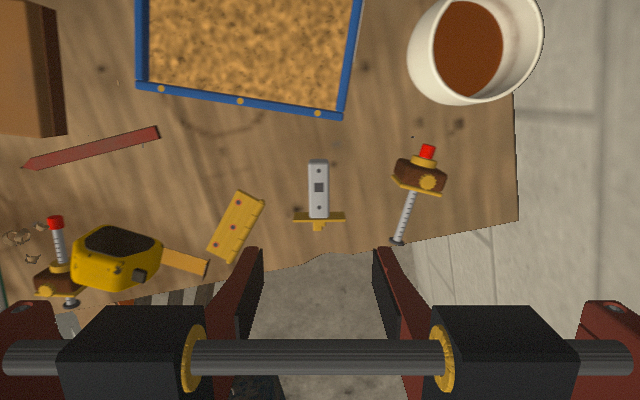

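```bash
cat >> h.py <<'E'
def w(c,u,v,z): return ray(c,(u,v),z)[:2]
def ln(a,b): d=b-a; return "%s -> %s len %.1f ang %.1f mid %s"%(a.round(1),b.round(1),np.hypot(*d),np.degrees(np.arctan2(d[1],d[0])),((a+b)/2).round(1))
E
python3 - <<'E'
from h import *
c=viewer.calibration("wrist")
print("latch",ln(w(c,318,159.5,23),w(c,318.5,212,23)),"plate",ln(w(c,293,217,24),w(c,345.5,216.5,24)))
print("hinge",ln(w(c,251,194,8),w(c,221,260,8)))
print("gL",ln(w(c,428,151,22),w(c,398,241,22)),"screw",w(c,428,181,51))
print("gS",ln(w(c,56,222,22),w(c,71,303,22)))
print("tape tongue",w(c,206,267,3),"case top",w(c,117,259,62))
print("blue",ln(w(c,136,88,18),w(c,341,119,18)))
E
```

```text
latch [580.2 144.2] -> [618.4 109.7] len 51.4 ang -42.1 mid [599.3 126.9] plate [605.   88.2] -> [639.3 126.2] len 51.2 ang 48.0 mid [622.2 107.2]
hinge [562.2  69.4] -> [591.4  -6.9] len 81.6 ang -69.1 mid [576.8  31.3]
gL [643.4 224.3] -> [695.3 147.5] len 92.7 ang -55.9 mid [669.3 185.9] screw [654.64326113 204.64958934]
gS [450.8 -88.2] -> [ 515.1 -154.3] len 92.2 ang -45.9 mid [ 482.9 -121.3]
tape tongue [586.76195037 -27.96720518] case top [519.33368135 -44.01951536]
blue [424.4  67.9] -> [567.7 184.1] len 184.5 ang 39.0 mid [496.1 126. ]
```

```bash

python3 -c "
from h import *
go(599.5,126.5,4,138)"
```

```text
GO [  3.    1.6 174.5] [-0.  -0.1 -0.6] t 2.2 at [601.  123.  178.5] F [-0.5 -0.1  1.3] op 0.65
```

```bash

python3 -m crank '[[[2.5,3,40],[0,0,-1],-0.3],[[2.5,3,80],[0,0,-1],-0.3],[[2.5,3,120],[0,0,-1],-0.3],[[2.5,3,150],[0,0,-1],-0.3],[[2.5,3,165],[0,0,-1],-0.3],[[2.5,3,172],[0,0,-1],-0.3],[[2.5,3,174],[0,0,-1],-0.3],[[2.5,3,174],[0,0,-1],-0.3]]'
python3 -m crank '[[[0,0,0],[0,0,0],1],[[0,0,0],[0,0,0],1],[[0,0,0],[0,0,0],1],[[0,0,0],[0,0,0],1],[[0,0,0],[0,0,0],1],[[0,0,0],[0,0,0],1],[[0,0,0],[0,0,0],1],[[0,0,0],[0,0,0],1]]'
python3 - <<'E'
from h import *
snap("top","t1.png"); go(375,-240,150,138)
E
```

```text
t: 2.87
ee_pos: [601.0, 126.4, 5.2]
orientation: [[-0.748, 0.664, -0.002], [0.664, 0.748, 0.001], [0.002, -0.0, -1.0]]
wrist_force: [0.3, -1.0, 0.0]
opening: 0.648
t: 3.53
ee_pos: [601.4, 126.6, 5.6]
orientation: [[-0.748, 0.664, -0.001], [0.664, 0.748, 0.001], [0.002, 0.0, -1.0]]
wrist_force: [0.4, 0.6, 3.6]
opening: 0.223
GO [ -74.  -424.4 -144.7] [ 0.  -0.1  0.4] t 3.58 at [601.4 126.6   5.6] F [0.5 1.2 4.2] op 0.22
```

```bash
python3 -c "
import cv2
a=cv2.imread('pics/t1.png')[150:400,330:630]
cv2.imwrite('pics/t1c.png',cv2.resize(a,None,fx=2.2,fy=2.2))"
```

```text
(no output)
```

View pics/t1c.png

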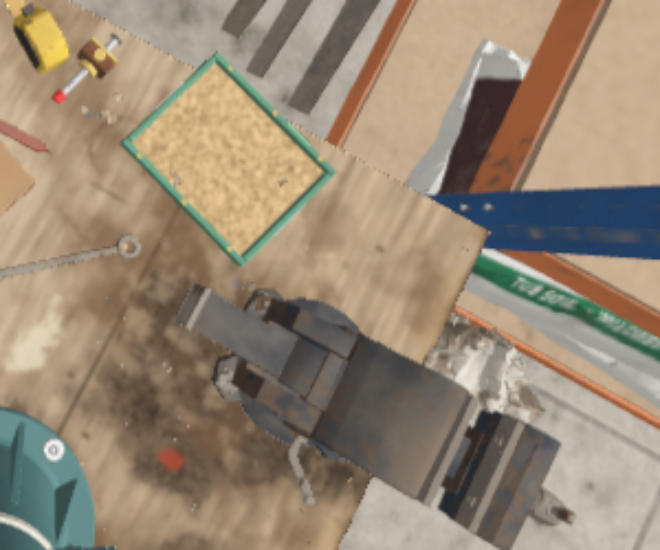

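```bash
python3 - <<'E'
from h import *
c=viewer.calibration("top"); s=viewer.calibration("side")
for z in (0,50,100,150,200):
    p=ray(c,(420,281),z); q=ray(c,(412,296),z); r=ray(c,(330+270/2.2,150+290/2.2),z)
    print(z,p.round(),proj(s,p).round(),q.round(),proj(s,q).round(),r.round(),proj(s,r).round())
E
```

```text
0 [ 240. -240.    0.] [451. 247.] [ 204. -219.    0.] [451. 261.] [ 237. -320.    0.] [480. 238.]
50 [ 245. -227.   50.] [451. 235.] [ 211. -207.   50.] [451. 249.] [ 242. -302.   50.] [479. 226.]
100 [ 249. -214.  100.] [450. 222.] [ 218. -195.  100.] [450. 235.] [ 247. -285.  100.] [478. 214.]
150 [ 254. -200.  150.] [449. 207.] [ 224. -183.  150.] [449. 220.] [ 252. -267.  150.] [477. 200.]
200 [ 259. -187.  200.] [448. 192.] [ 231. -171.  200.] [449. 204.] [ 257. -249.  200.] [476. 184.]
```

```bash

python3 -m crank '[[[0,0,-20],[0,0,0],1],[[0,0,-60],[0,0,0],1],[[0,0,-100],[0,0,0],1],[[0,0,-125],[0,0,0],1],[[-50,-100,-130],[0,0,2],1],[[-50,-200,-130],[0,0,5],1],[[-50,-200,-130],[0,0,5],1],[[-50,-200,-130],[0,0,5],1]]'
python3 -c "
from h import *
go(422.5,-241,60,133)"
```

```text
t: 4.25
ee_pos: [525.4, -22.3, 134.5]
orientation: [[-0.688, 0.726, -0.002], [0.726, 0.688, 0.001], [0.002, -0.0, -1.0]]
wrist_force: [0.3, -0.9, -1.7]
opening: 0.224
GO [ -88.2 -225.1   74.4] [-0.  -0.1  0.4] t 4.25 at [525.4 -22.3 134.5] F [ 0.3 -0.9 -1.7] op 0.22
```

```bash

python3 -m crank '[[[-14,-36,0],[0,0,0],1],[[-28,-72,0],[0,0,0],1],[[-42,-108,0],[0,0,0],1],[[-57,-145,10],[0,0,0],1],[[-72,-182,30],[0,0,0],1],[[-84,-215,60],[0,0,0],1],[[-88,-225,74],[0,0,0],1],[[-88,-225,74],[0,0,0],1]]'
python3 - <<'E'
from h import *
c,im=snap("wrist","w2.png"); cv2.imwrite("pics/w2c.png",im)
go(422.5,-241,12,133)
E
```

```text
t: 4.92
ee_pos: [419.0, -242.1, 57.3]
orientation: [[-0.685, 0.729, -0.007], [0.729, 0.685, 0.004], [0.007, -0.002, -1.0]]
wrist_force: [-1.1, 0.6, -1.1]
opening: 0.227
GO [-2.   1.7 46.6] [-0.1 -0.4  0.2] t 4.97 at [ 420.1 -240.9   58.6] F [ 0.4  0.6 -0.5] op 0.23
```

View pics/w2.png

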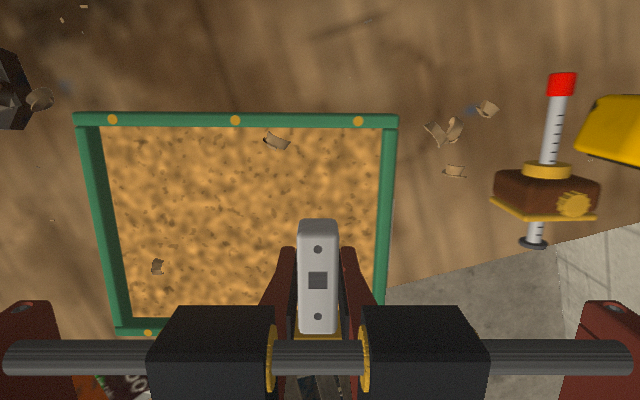

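```bash

python3 -m crank '[[[-2,1.5,15],[0,0,0],1],[[-2,1.5,25],[0,0,0],1],[[-2,1.5,35],[0,0,0],1],[[-2,1.5,42],[0,0,0],1],[[-2,1.5,46],[0,0,0],1],[[-2,1.5,46.5],[0,0,0],1],[[-2,1.5,46.5],[0,0,0],1],[[-2,1.5,46.5],[0,0,0],1]]'
python3 -m crank '[[[0,0,0],[0,0,0],0.2],[[0,0,0],[0,0,0],0.2],[[0,0,0],[0,0,0],0.2],[[0,0,0],[0,0,0],0.2],[[0,0,-20],[0,0,0],0.2],[[0,0,-55],[0,0,0],0.2],[[0,0,-95],[0,0,0],0.2],[[0,0,-135],[0,0,0],0.2]]'
python3 - <<'E'
from h import *
go(655,203,180,124)
E
```

```text
t: 5.63
ee_pos: [422.7, -241.2, 12.5]
orientation: [[-0.685, 0.728, -0.005], [0.728, 0.685, 0.004], [0.006, -0.001, -1.0]]
wrist_force: [-0.2, -0.8, -1.5]
opening: 0.221
t: 6.3
ee_pos: [422.5, -241.1, 148.6]
orientation: [[-0.685, 0.728, -0.007], [0.728, 0.685, 0.005], [0.008, -0.001, -1.0]]
wrist_force: [-0.2, -0.4, 0.3]
opening: 0.401
GO [164.4 473.6 -30.7] [-0.1 -0.5  9.3] t 6.3 at [ 422.5 -241.1  148.6] F [-0.2 -0.4  0.3] op 0.4
```

```bash

python3 -m crank '[[[166,473,-30],[0,0,9],-0.6],[[166,473,-30],[0,0,9],-0.6],[[166,473,-30],[0,0,9],-0.6],[[166,473,-30],[0,0,9],-0.6],[[166,473,-30],[0,0,9],-0.6],[[166,473,-30],[0,0,9],-0.6],[[166,473,-30],[0,0,9],-0.6],[[166,473,-30],[0,0,9],-0.6]]'
python3 - <<'E'
from h import *
go(657.5,204.5,180,123.5)
E
```

```text
t: 6.97
ee_pos: [574.1, 51.3, 168.5]
orientation: [[-0.563, 0.826, -0.006], [0.826, 0.563, 0.005], [0.008, -0.003, -1.0]]
wrist_force: [0.3, -0.2, 0.0]
opening: 0.802
GO [ 79.8 155.2 -11.3] [-0.2 -0.4  0.8] t 6.97 at [574.1  51.3 168.5] F [ 0.3 -0.2  0. ] op 0.8
```

```bash

python3 -m crank '[[[80,155,-11],[0,-0.4,1],-0.6],[[80,155,-11],[0,-0.4,1],-0.6],[[80,155,-11],[0,-0.4,1],-0.6],[[80,155,-11],[0,-0.4,1],-0.6],[[80,155,-11],[0,-0.4,1],-0.6],[[80,155,-11],[0,-0.4,1],-0.6],[[80,155,-11],[0,-0.4,1],-0.6],[[80,155,-11],[0,-0.4,1],-0.6]]'
python3 - <<'E'
from h import *
viewer.get_image("wrist")
c,im=snap("wrist","w3.png")
snap("top","t2.png")
go(657.5,204.5,180,123.5)
np.save("c3.npy",c,allow_pickle=True)
E
```

```text
t: 7.63
ee_pos: [656.0, 203.0, 179.2]
orientation: [[-0.548, 0.837, -0.004], [0.837, 0.548, -0.002], [0.001, -0.005, -1.0]]
wrist_force: [-0.0, 0.4, -0.4]
opening: 0.795
GO [ 0.9  1.7 -0.3] [-0.2 -0.  -0.3] t 7.78 at [656.5 202.8 179.7] F [ 0.9 -0.  -0.1] op 0.8
```

View pics/w3.png

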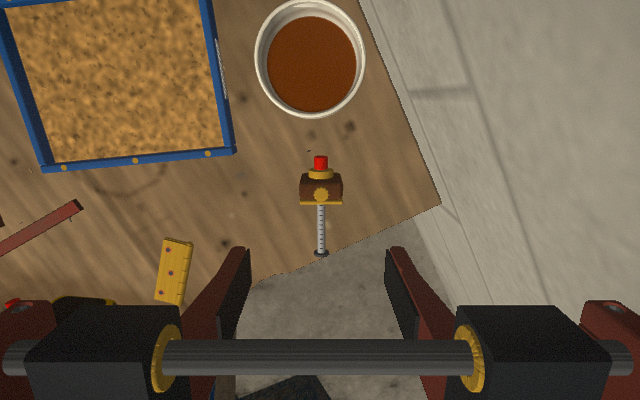

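```bash

python3 - <<'E'
from h import *
c=np.load("c3.npy",allow_pickle=True).item(); t=viewer.calibration("top")
print("screw",w(c,321,195,51),"face",ln(w(c,300,203,42),w(c,342.5,203,42)),"rod",ln(w(c,320.5,158,22),w(c,321,253,22)))
for z in (80,95,110): print(z,ln(w(c,318,118,z),w(c,302,2,z)), proj(t,ray(c,(310,60),z)))
print("hinge",ln(w(c,178,239,8),w(c,170,305,8)))
im=cv2.imread("pics/t2.png"); cv2.imwrite("pics/t2c.png",cv2.resize(im[80:300,150:500],None,fx=2.2,fy=2.2))
E
```

```text
screw [657.36714671 207.06736695] face [646.9 188.2] -> [679.3 209.4] len 38.7 ang 33.2 mid [663.1 198.8] rod [641.9 230. ] -> [695.7 149. ] len 97.2 ang -56.4 mid [668.8 189.5]
80 [618.5 261.9] -> [568.3 319.2] len 76.2 ang 131.3 mid [593.4 290.5] [196.68020361 132.52230977]
95 [618.1 262.6] -> [570.8 316.6] len 71.8 ang 131.3 mid [594.4 289.6] [194.91166909 130.04909915]
110 [617.7 263.3] -> [573.2 314. ] len 67.4 ang 131.3 mid [595.4 288.7] [193.07982609 127.48735467]
hinge [564.8  74.5] -> [592.8  -3. ] len 82.5 ang -70.1 mid [578.8  35.7]
```

View pics/t2c.png

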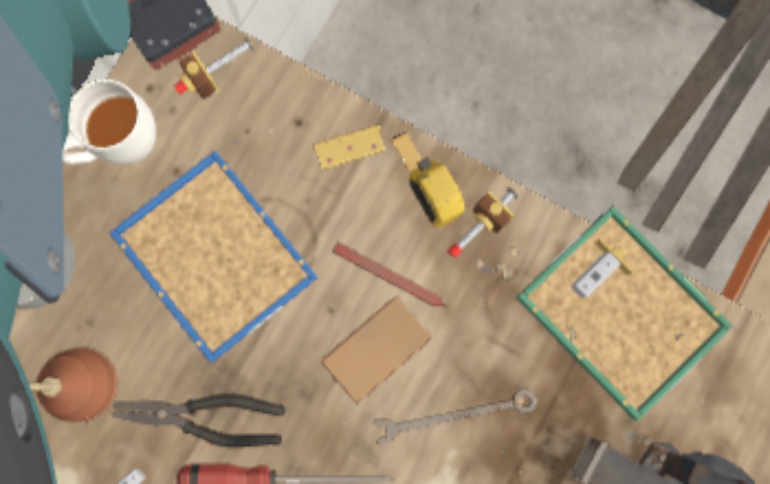

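```bash
python3 -c "
from h import *
go(657.2,206,12,123.5)"
```

```text
GO [  2.2   2.9 167.7] [-0.2 -0.  -0.3] t 7.78 at [656.5 202.8 179.7] F [ 0.9 -0.  -0.1] op 0.8
```

```bash

python3 -m crank '[[[2.2,2.7,40],[-0.2,0,0],-0.6],[[2.2,2.7,80],[-0.2,0,0],-0.6],[[2.2,2.7,115],[-0.2,0,0],-0.6],[[2.2,2.7,140],[-0.2,0,0],-0.6],[[2.2,2.7,155],[-0.2,0,0],-0.6],[[2.2,2.7,164],[-0.2,0,0],-0.6],[[2.2,2.7,168],[-0.2,0,0],-0.6],[[2.2,2.7,168],[-0.2,0,0],-0.6]]'
python3 -m crank '[[[0,0,0],[0,0,0],1],[[0,0,0],[0,0,0],1],[[0,0,0],[0,0,0],1],[[0,0,0],[0,0,0],1],[[0,0,0],[0,0,0],1],[[0,0,0],[0,0,0],1],[[0,0,0],[0,0,0],1],[[0,0,0],[0,0,0],1]]'
python3 -m crank '[[[0,0,-10],[0,0,0],1],[[0,0,-25],[0,0,0],1],[[0,0,-50],[0,0,0],1],[[0,0,-80],[0,0,0],1],[[0,0,-110],[0,0,0],1],[[0,0,-135],[0,0,0],1],[[0,0,-145],[0,0,0],1],[[0,0,-145],[0,0,0],1]]'
python3 -c "
from h import *
go(500,-100,160,133)"
```

```text
t: 8.45
ee_pos: [656.8, 205.2, 11.5]
orientation: [[-0.546, 0.838, -0.001], [0.838, 0.546, 0.0], [0.001, -0.001, -1.0]]
wrist_force: [0.7, 0.0, 0.0]
opening: 0.799
t: 9.12
ee_pos: [657.3, 205.3, 12.2]
orientation: [[-0.546, 0.838, -0.0], [0.838, 0.546, 0.001], [0.001, 0.0, -1.0]]
wrist_force: [-0.7, 0.1, 5.3]
opening: 0.451
t: 9.78
ee_pos: [659.1, 205.7, 160.4]
orientation: [[-0.546, 0.838, 0.005], [0.838, 0.546, 0.002], [-0.001, 0.005, -1.0]]
wrist_force: [-0.1, 0.3, -2.4]
opening: 0.454
GO [-169.1 -300.3   -0.9] [ 0.3  0.1 -9.9] t 9.78 at [659.1 205.7 160.4] F [-0.1  0.3 -2.4] op 0.45
```

```bash

python3 -m crank '[[[-15,-27,0],[0,0,-2],1],[[-35,-62,0],[0,0,-4],1],[[-55,-98,0],[0,0,-7],1],[[-76,-134,0],[0,0,-10],1],[[-96,-171,0],[0,0,-10],1],[[-117,-208,0],[0,0,-10],1],[[-138,-245,0],[0,0,-10],1],[[-159,-282,0],[0,0,-10],1]]'
python3 -c "
from h import *
go(372,-266,160,133)"
```

```text
t: 10.45
ee_pos: [508.4, -79.8, 157.3]
orientation: [[-0.684, 0.73, 0.002], [0.73, 0.684, 0.003], [0.001, 0.003, -1.0]]
wrist_force: [-0.9, -0.3, -3.1]
opening: 0.452
GO [ -42.6 -226.8   -3.4] [ 0.2 -0.   0.1] t 10.45 at [508.4 -79.8 157.3] F [-0.9 -0.3 -3.1] op 0.45
```

```bash

python3 -m crank '[[[-7,-36,0],[0,0,0],1],[[-14,-73,0],[0,0,0],1],[[-21,-110,0],[0,0,0],1],[[-28,-147,0],[0,0,0],1],[[-35,-184,0],[0,0,0],1],[[-42,-215,0],[0,0,0],1],[[-43,-227,10],[0,0,0],1],[[-43,-227,20],[0,0,0],1]]'
python3 -m crank '[[[0,0,10],[0,0,0],1],[[0,0,35],[0,0,0],1],[[0,0,50],[0,0,0],1],[[0,0,50],[0,0,0],1]]'
python3 - <<'E'
from h import *
viewer.get_image("wrist")
c,im=snap("wrist","w4.png")
go(372,-266,18.5,133)
E
```

```text
t: 11.12
ee_pos: [369.8, -268.1, 135.2]
orientation: [[-0.681, 0.732, 0.0], [0.732, 0.681, 0.003], [0.002, 0.002, -1.0]]
wrist_force: [0.0, 0.5, -1.8]
opening: 0.452
t: 11.45
ee_pos: [366.8, -265.3, 81.4]
orientation: [[-0.681, 0.732, -0.006], [0.732, 0.681, 0.009], [0.01, 0.002, -1.0]]
wrist_force: [0.0, 0.6, -2.1]
opening: 0.456
GO [-2.1  2.9 65.5] [ 0.1 -0.3 -0. ] t 11.55 at [ 368.6 -266.8   84. ] F [-0.1  0.1 -1.9] op 0.45
```

View pics/w4.png

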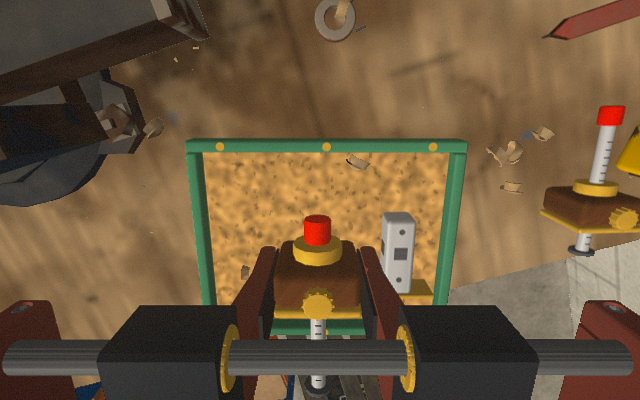

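```bash

python3 -m crank '[[[-2,2.5,15],[0,-0.3,0],1],[[-2,2.5,30],[0,-0.3,0],1],[[-2,2.5,43],[0,-0.3,0],1],[[-2,2.5,53],[0,-0.3,0],1],[[-2,2.5,60],[0,-0.3,0],1],[[-2,2.5,64],[0,-0.3,0],1],[[-2,2.5,65.5],[0,-0.3,0],1],[[-2,2.5,65.5],[0,-0.3,0],1]]'
python3 -m crank '[[[0,0,0],[0,0,0],-0.2],[[0,0,0],[0,0,0],-0.2],[[0,0,0],[0,0,0],-0.2],[[0,0,0],[0,0,0],-0.2],[[0,0,-20],[0,0,0],-0.2],[[0,0,-60],[0,0,0],-0.2],[[0,0,-100],[0,0,0],-0.2],[[0,0,-140],[0,0,0],-0.2]]'
python3 - <<'E'
from h import *
c=viewer.calibration("top")
im=cv2.imread("pics/t2.png"); o=np.array([150,80])
f=lambda u,v,z: w(c,150+u/2.2,80+v/2.2,z)
print("tongue",f(404,142,3),"case top corners",f(412,180,62),f(437,160,62),f(466,203,62),f(440,224,62), "axis",ln(f(404,142,3),f(420,160,3)))
E
```

```text
t: 12.22
ee_pos: [371.9, -266.4, 18.7]
orientation: [[-0.681, 0.732, 0.001], [0.732, 0.681, 0.001], [0.0, 0.002, -1.0]]
wrist_force: [-0.5, -0.1, -1.4]
opening: 0.451
t: 12.88
ee_pos: [371.1, -266.0, 160.3]
orientation: [[-0.681, 0.732, 0.0], [0.732, 0.681, 0.002], [0.002, 0.002, -1.0]]
wrist_force: [1.4, -1.2, -0.6]
opening: 0.604
tongue [583.18292008 -32.64056041] case top corners [524.0617497  -38.71869913] [546.06219498 -66.07658045] [498.41420426 -96.53269633] [475.65077226 -68.17958156] axis [583.2 -32.6] -> [561.6 -51. ] len 28.3 ang -139.7 mid [572.4 -41.8]
```

```bash

python3 - <<'E'
from h import *
go(514,-71,200,32)
c=viewer.calibration("top"); d=viewer.calibration("wrist")
for uv in ((420,280.5),(331+270/2.2-1,150+290/2.2),(330+345/2.2,150+325/2.2),(330+365/2.2,150+345/2.2)):
  print([ (z,proj(d,ray(c,uv,z)).round()) for z in (50,100,150)])
E
```

```text
GO [ 45.4 237.5 -39.3] [ -0.   -0.2 101. ] t 12.88 at [ 371.1 -266.   160.3] F [ 1.4 -1.2 -0.6] op 0.6
[(50, array([226.,  55.])), (100, array([225.,  33.])), (150, array([223.,  -4.]))]
[(50, array([162., 129.])), (100, array([151., 120.])), (150, array([132., 106.]))]
[(50, array([ 70., 169.])), (100, array([ 44., 167.])), (150, array([  4., 163.]))]
[(50, array([ 35., 169.])), (100, array([  4., 167.])), (150, array([-45., 164.]))]
```

```bash

python3 -m crank '[[[45,237,-40],[0,0,101],-0.6],[[45,237,-40],[0,0,101],-0.6],[[45,237,-40],[0,0,101],-0.6],[[45,237,-40],[0,0,101],-0.6],[[45,237,-40],[0,0,101],-0.6],[[45,237,-40],[0,0,101],-0.6],[[45,237,-40],[0,0,101],-0.6],[[45,237,-40],[0,0,101],-0.6]]'
python3 -c "
from h import *
go(514,-71,200,32)"
```

```text
t: 13.55
ee_pos: [517.4, -68.0, 202.2]
orientation: [[0.152, 0.988, 0.005], [0.988, -0.152, 0.003], [0.003, 0.004, -1.0]]
wrist_force: [0.8, -0.4, 0.8]
opening: 0.797
GO [-3.5 -3.   2.2] [ 0.2 -0.3 49.2] t 13.55 at [517.4 -68.  202.2] F [ 0.8 -0.4  0.8] op 0.8
```

```bash

python3 -m crank '[[[-3,-3,2],[0,0,49],-0.6],[[-3,-3,2],[0,0,49],-0.6],[[-3,-3,2],[0,0,49],-0.6],[[-3,-3,2],[0,0,49],-0.6],[[-3,-3,2],[0,0,49],-0.6],[[-3,-3,2],[0,0,49],-0.6],[[-3,-3,2],[0,0,49],-0.6],[[-3,-3,2],[0,0,49],-0.6]]'
python3 - <<'E'
from h import *
viewer.get_image("wrist")
c,im=snap("wrist","w5.png")
np.save("c5.npy",c,allow_pickle=True)
snap("top","t3.png")
go(514,-71,200,32)
E
```

```text
t: 14.22
ee_pos: [513.8, -70.5, 200.3]
orientation: [[0.848, 0.53, 0.005], [0.53, -0.848, 0.003], [0.006, 0.0, -1.0]]
wrist_force: [0.4, -1.1, 0.1]
opening: 0.803
GO [-0.2  0.5  0.3] [ 0.  -0.3  0.4] t 14.37 at [513.9 -70.5 200.3] F [ 0.1 -0.8  0.3] op 0.8
```

View pics/w5.png

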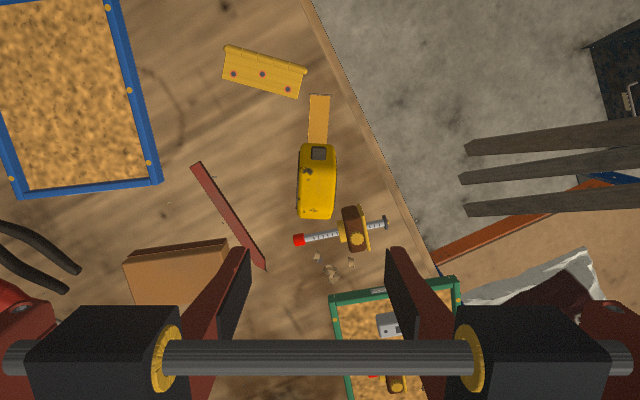

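```bash

python3 - <<'E'
from h import *
c=np.load("c5.npy",allow_pickle=True).item()
im=cv2.imread("pics/w5.png"); hsv=cv2.cvtColor(im,cv2.COLOR_BGR2HSV)
m=cv2.inRange(hsv,(20,150,110),(32,255,255)); m[:140]=0;m[222:]=0;m[:,:285]=0;m[:,342:]=0
for r in range(146,220,8):
    x=np.where(m[r])[0]; print(r,x.min(),x.max(),end="; ")
print()
print("tongue L",ln(w(c,309,96,2),w(c,307,142,2)),"R",ln(w(c,330,96,2),w(c,328,142,2)))
print("case right",ln(w(c,336,155,55),w(c,332.5,212,55)))
print("top mid",w(c,318,180,62))
print("gS",ln(w(c,299,240,22),w(c,385,222,22)),"screw",w(c,357,239,51))
print("hinge",ln(w(c,227,46,9),w(c,307,70,9)),ln(w(c,223,77,7),w(c,299,98,7)))
E
```

```text
146 303 332; 154 300 335; 162 300 335; 170 300 335; 178 299 335; 186 299 335; 194 298 334; 202 298 334; 210 298 332; 218 302 329; 
tongue L [582.5 -16.3] -> [542.7 -38.6] len 45.5 ang -150.7 mid [562.6 -27.5] R [593.7 -34.1] -> [554.4 -57. ] len 45.5 ang -149.7 mid [574.  -45.5]
case right [553.1 -64.6] -> [506.3 -91.3] len 53.9 ang -150.3 mid [529.7 -77.9]
top mid [526.42882804 -62.34215721]
gS [452.1 -85.3] -> [ 518.1 -151.3] len 93.3 ang -45.0 mid [ 485.1 -118.3] screw [ 494.71232334 -127.64139868]
hinge [579.3  72.3] -> [601.7  -2.3] len 77.9 ang -73.4 mid [590.5  35. ] [552.8  63.3] -> [575.6  -9.1] len 75.9 ang -72.5 mid [564.2  27.1]
```

```bash
python3 -c "
from h import *
go(516.5,-66.5,24,30)"
```

```text
GO [  3.4  -2.1 176.3] [ 0.  -0.3  2.4] t 14.37 at [513.9 -70.5 200.3] F [ 0.1 -0.8  0.3] op 0.8
```

```bash

python3 -m crank '[[[3.5,-2,30],[0,-0.3,2.3],-0.6],[[3.5,-2,65],[0,-0.3,2.3],-0.6],[[3.5,-2,100],[0,-0.3,2.3],-0.6],[[3.5,-2,135],[0,-0.3,2.3],-0.6],[[3.5,-2,160],[0,-0.3,2.3],-0.6],[[3.5,-2,172],[0,-0.3,2.3],-0.6],[[3.5,-2,176],[0,-0.3,2.3],-0.6],[[3.5,-2,176],[0,-0.3,2.3],-0.6]]'
python3 -m crank '[[[0,0,0],[0,0,0],1],[[0,0,0],[0,0,0],1],[[0,0,0],[0,0,0],1],[[0,0,0],[0,0,0],1],[[0,0,0],[0,0,0],1],[[0,0,0],[0,0,0],1],[[0,0,0],[0,0,0],1],[[0,0,0],[0,0,0],1]]'
python3 -m crank '[[[0,0,-10],[0,0,0],1],[[0,0,-25],[0,0,0],1],[[0,0,-50],[0,0,0],1],[[0,0,-80],[0,0,0],1],[[0,0,-110],[0,0,0],1],[[0,0,-135],[0,0,0],1],[[0,0,-145],[0,0,0],1],[[0,0,-145],[0,0,0],1]]'
python3 - <<'E'
from h import *
viewer.get_image("wrist")
c,im=snap("wrist","w6.png"); s=readout.sense()
c6=c; np.save("c6.npy",c,allow_pickle=True)
cv2.imwrite("pics/w6c.png",cv2.resize(im[40:330,180:480],None,fx=2,fy=2))
go(400,-200,170,133)
E
```

```text
t: 15.03
ee_pos: [516.0, -66.3, 23.3]
orientation: [[0.864, 0.503, -0.002], [0.503, -0.864, 0.001], [-0.001, -0.001, -1.0]]
wrist_force: [1.1, 0.9, -0.1]
opening: 0.799
t: 15.7
ee_pos: [516.2, -66.2, 23.8]
orientation: [[0.864, 0.503, -0.001], [0.503, -0.864, 0.001], [-0.001, -0.001, -1.0]]
wrist_force: [0.0, 1.1, 5.8]
opening: 0.389
t: 16.37
ee_pos: [518.0, -66.8, 171.3]
orientation: [[0.864, 0.503, 0.004], [0.503, -0.864, -0.001], [0.003, 0.003, -1.0]]
wrist_force: [0.7, -0.3, -3.5]
opening: 0.388
GO [-167.3   57.5   -1.8] [-1.000e-01 -0.000e+00 -1.028e+02] t 16.47 at [515.7 -66.1 168.1] F [-0.6 -0.4 -1.5] op 0.39
```

View pics/w6c.png

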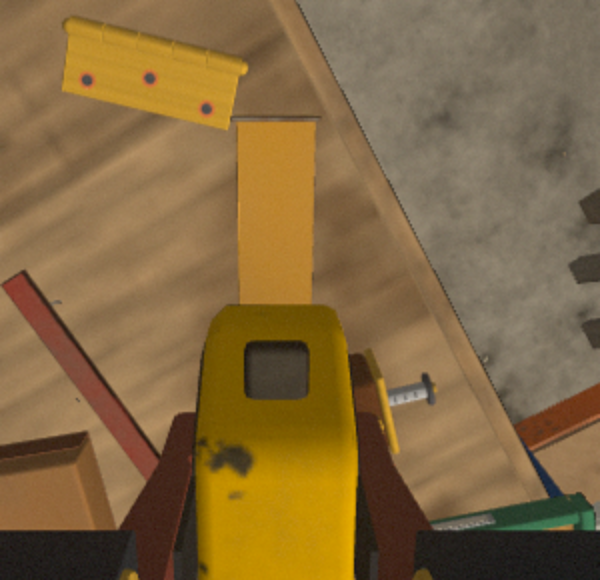

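```bash

python3 - <<'E'
from h import *
c=np.load("c6.npy",allow_pickle=True).item(); s=readout.sense()
for z in (s["ee_pos"][2]-23,):
    p=ray(c,(318.5,98.5),z+2); print(p, s["orientation"].T@(p-s["ee_pos"]))
E
```

```text
[589.71377467 -23.93423154 147.08292507] [85.23435047  0.80415295 20.88526871]
```

```bash

python3 -m crank '[[[-15,5,0],[0,0,-6],1],[[-35,12,0],[0,0,-13],1],[[-60,20,0],[0,0,-20],1],[[-85,30,0],[0,0,-27],1],[[-110,38,0],[0,0,-34],1],[[-135,46,0],[0,0,-41],1],[[-160,55,0],[0,0,-48],1],[[-170,58,0],[0,0,-55],1]]'
python3 -c "
from h import *
go(366,-327,165,133)"
```

```text
t: 17.13
ee_pos: [394.6, -202.6, 166.0]
orientation: [[0.079, 0.997, -0.007], [0.997, -0.079, 0.003], [0.002, -0.007, -1.0]]
wrist_force: [-0.1, -0.1, -2.1]
opening: 0.387
GO [-126.3  -18.7    0.9] [ -0.3  -0.3 -47.5] t 17.13 at [ 394.6 -202.6  166. ] F [-0.1 -0.1 -2.1] op 0.39
```

```bash

python3 -m crank '[[[-15,-2,0],[0,0,-6],1],[[-35,-5,0],[0,0,-13],1],[[-55,-8,0],[0,0,-20],1],[[-75,-11,0],[0,0,-27],1],[[-95,-14,0],[0,0,-34],1],[[-115,-17,0],[0,0,-41],1],[[-126,-19,0],[0,0,-47.5],1],[[-126,-19,0],[0,0,-47.5],1]]'
python3 -m crank '[[[0,0,30],[0,0,0],1],[[0,0,60],[0,0,0],1],[[0,0,80],[0,0,0],1],[[0,0,80],[0,0,0],1]]'
python3 - <<'E'
from h import *
viewer.get_image("wrist")
c,im=snap("wrist","w7.png")
go(366,-327,30.5,133)
P=lambda u,v:(384.4+.682*u+.731*v,-273.4-.731*u+.682*v,18)
for q in ((-76,-94),(-76,94),(-68,-86)): print(q,proj(c,P(*q)).round(1))
E
```

```text
t: 17.8
ee_pos: [364.6, -328.0, 163.8]
orientation: [[-0.684, 0.73, -0.009], [0.73, 0.684, 0.004], [0.009, -0.004, -1.0]]
wrist_force: [-0.2, -0.1, -1.9]
opening: 0.384
t: 18.13
ee_pos: [360.8, -323.3, 79.1]
orientation: [[-0.681, 0.732, -0.016], [0.732, 0.681, 0.013], [0.02, -0.003, -1.0]]
wrist_force: [-0.5, 0.5, -2.4]
opening: 0.386
GO [-3.6  1.6 52.1] [-0.2 -0.8  0. ] t 18.23 at [ 362.9 -325.8   82.6] F [ 0.4 -0.  -2.1] op 0.38
(-76, -94) [246.9  76.5]
(-76, 94) [552.   75.9]
(-68, -86) [260.5  90.2]
```

View pics/w7.png

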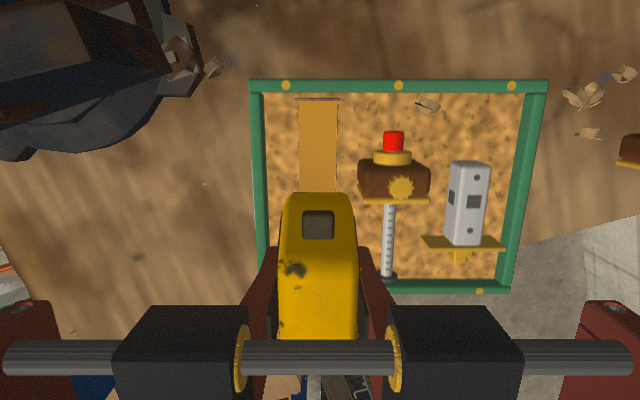

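```bash

python3 -m crank '[[[-4.5,1.5,12],[0,-0.8,0],1],[[-4.5,1.5,24],[0,-0.8,0],1],[[-4.5,1.5,35],[0,-0.8,0],1],[[-4.5,1.5,43],[0,-0.8,0],1],[[-4.5,1.5,49],[0,-0.8,0],1],[[-4.5,1.5,52],[0,-0.8,0],1],[[-4.5,1.5,52.5],[0,-0.8,0],1],[[-4.5,1.5,52.5],[0,-0.8,0],1]]'
python3 -m crank '[[[0,0,0],[0,0,0],0],[[0,0,0],[0,0,0],0],[[0,0,0],[0,0,0],0],[[0,0,0],[0,0,0],0],[[0,0,-20],[0,0,0],0],[[0,0,-60],[0,0,0],0],[[0,0,-100],[0,0,0],0],[[0,0,-140],[0,0,0],0]]'
python3 - <<'E'
from h import *
go(494,-128,170,135)
E
```

```text
t: 18.9
ee_pos: [366.7, -327.9, 30.4]
orientation: [[-0.682, 0.731, -0.002], [0.731, 0.682, -0.003], [-0.001, -0.003, -1.0]]
wrist_force: [-0.4, -0.4, -2.2]
opening: 0.386
t: 19.57
ee_pos: [366.5, -326.9, 171.9]
orientation: [[-0.682, 0.731, -0.003], [0.731, 0.682, -0.002], [0.001, -0.003, -1.0]]
wrist_force: [0.4, -0.3, -0.7]
opening: 0.496
GO [ 58.5 228.9   1.2] [-0.2 -0.  -2. ] t 19.57 at [ 366.5 -326.9  171.9] F [ 0.4 -0.3 -0.7] op 0.5
```

```bash

python3 -m crank '[[[58,228,1],[0,0,-2],-0.6],[[58,228,1],[0,0,-2],-0.6],[[58,228,1],[0,0,-2],-0.6],[[58,228,1],[0,0,-2],-0.6],[[58,228,1],[0,0,-2],-0.6],[[58,228,1],[0,0,-2],-0.6],[[58,228,1],[0,0,-2],-0.6],[[58,228,1],[0,0,-2],-0.6]]'
python3 - <<'E'
from h import *
viewer.get_image("wrist")
c,im=snap("wrist","w8.png"); np.save("c8.npy",c,allow_pickle=True)
hsv=cv2.cvtColor(im,cv2.COLOR_BGR2HSV)
for n,lo,hi,z in (("red",(0,200,150),(6,255,255),22),("brass",(18,120,120),(32,255,255),45)):
    m=cv2.inRange(hsv,lo,hi); m[:60]=0; m[260:]=0; m[:,:255]=0; m[:,390:]=0
    k,l,st,ce=cv2.connectedComponentsWithStats(m)
    for i in range(1,k):
        if st[i,4]>25: print(n,st[i],ce[i].round(1),w(c,*ce[i],z))
b=np.argwhere(cv2.inRange(hsv,(0,80,30),(15,230,130))[120:260,270:370]); 
go(495,-129.5,12,135)
E
```

```text
t: 20.23
ee_pos: [494.1, -127.9, 170.2]
orientation: [[-0.709, 0.705, -0.003], [0.705, 0.709, -0.002], [0.0, -0.003, -1.0]]
wrist_force: [0.0, -0.4, 0.3]
opening: 0.799
red [312 120  12  14 139] [317.5 126.9] [451.69626169 -86.43129757]
brass [306 175  23  10 170] [316.4 180. ] [ 481.16055339 -117.10444745]
brass [296 193  46  18 337] [317.6 204.3] [ 497.32080496 -131.75184716]
GO [ -1.5   1.9 158.1] [-0.2 -0.   0. ] t 20.33 at [ 493.1 -129.5  170.1] F [ 0.3  0.6 -0.3] op 0.8
```

```bash

python3 -m crank '[[[-1.5,1.5,40],[-0.2,0,0],-0.6],[[-1.5,1.5,75],[-0.2,0,0],-0.6],[[-1.5,1.5,105],[-0.2,0,0],-0.6],[[-1.5,1.5,130],[-0.2,0,0],-0.6],[[-1.5,1.5,147],[-0.2,0,0],-0.6],[[-1.5,1.5,155],[-0.2,0,0],-0.6],[[-1.5,1.5,158],[-0.2,0,0],-0.6],[[-1.5,1.5,158],[-0.2,0,0],-0.6]]'
python3 -m crank '[[[0,0,0],[0,0,0],1],[[0,0,0],[0,0,0],1],[[0,0,0],[0,0,0],1],[[0,0,0],[0,0,0],1],[[0,0,0],[0,0,0],1],[[0,0,0],[0,0,0],1],[[0,0,0],[0,0,0],1],[[0,0,0],[0,0,0],1]]'
python3 -m crank '[[[0,0,-10],[0,0,0],1],[[0,0,-25],[0,0,0],1],[[0,0,-50],[0,0,0],1],[[0,0,-80],[0,0,0],1],[[0,0,-105],[0,0,0],1],[[0,0,-120],[0,0,0],1],[[0,0,-125],[0,0,0],1],[[0,0,-125],[0,0,0],1]]'
python3 - <<'E'
from h import *
U=np.array([np.cos(np.radians(-51.2)),np.sin(np.radians(-51.2))]);V=np.array([-U[1],U[0]])
p=np.array([450.5,184.5])+17*U-33*V; print(p)
print("hinge place",np.array([450.5,184.5])+0*U+43*V)
go(*p,110,128.8)
E
```

```text
t: 21.0
ee_pos: [494.3, -130.7, 12.0]
orientation: [[-0.706, 0.708, -0.001], [0.708, 0.706, 0.0], [0.001, -0.001, -1.0]]
wrist_force: [0.2, 0.5, 0.1]
opening: 0.8
t: 21.67
ee_pos: [494.9, -130.7, 12.6]
orientation: [[-0.706, 0.708, -0.0], [0.708, 0.706, 0.0], [0.0, -0.0, -1.0]]
wrist_force: [-1.7, 0.8, 7.4]
opening: 0.455
t: 22.33
ee_pos: [495.6, -131.0, 139.0]
orientation: [[-0.707, 0.708, 0.002], [0.708, 0.707, -0.001], [-0.002, 0.001, -1.0]]
wrist_force: [0.9, 0.1, -1.3]
opening: 0.45
[435.43411195 150.57332882]
hinge place [484.01153249 211.44396389]
GO [241.8 156.3  28.6] [0.1 0.1 6.2] t 22.33 at [ 495.6 -131.   139. ] F [ 0.9  0.1 -1.3] op 0.45
```

```bash

python3 -m crank '[[[22,14,0],[0,0,1],1],[[50,32,0],[0,0,3],1],[[80,52,0],[0,0,5],1],[[111,72,0],[0,0,6],1],[[142,92,0],[0,0,6],1],[[173,112,0],[0,0,6],1],[[204,132,0],[0,0,6],1],[[230,145,10],[0,0,6],1]]'
python3 -c "
from h import *
go(431.5,147.4,80,128.8)"
```

```text
t: 23.0
ee_pos: [435.3, 136.6, 128.5]
orientation: [[-0.629, 0.777, 0.003], [0.777, 0.629, -0.0], [-0.002, 0.002, -1.0]]
wrist_force: [0.8, -0.2, -2.7]
opening: 0.456
GO [10.9  3.7 48.5] [0.1 0.1 0.2] t 23.0 at [435.3 136.6 128.5] F [ 0.8 -0.2 -2.7] op 0.46
```

```bash

python3 -m crank '[[[11,4,20],[0,0,0],1],[[11,4,40],[0,0,0],1],[[11,4,48],[0,0,0],1],[[11,4,48],[0,0,0],1],[[11,4,48],[0,0,0],1]]'
python3 - <<'E'
from h import *
viewer.get_image("wrist")
c,im=snap("wrist","w9.png")
hsv=cv2.cvtColor(im,cv2.COLOR_BGR2HSV); m=cv2.inRange(hsv,(100,120,60),(125,255,255)); m[300:]=0
k,l,st,ce=cv2.connectedComponentsWithStats(m); i=1+st[1:,4].argmax(); p=np.argwhere(l==i)[:,::-1]
s=p.sum(1); d=p[:,0]-p[:,1]; print("obs TL",p[s.argmin()],"TR",p[d.argmax()])
U=np.array([.627,-.779]);V=np.array([.779,.627])
for q in ((-76,-94),(-76,94)): print(q,proj(c,(*(np.array([450.5,184.5])+q[0]*U+q[1]*V),18)).round(1))
go(431.5,147.4,18.5,128.8)
E
```

```text
t: 23.42
ee_pos: [431.0, 147.1, 79.8]
orientation: [[-0.629, 0.778, 0.0], [0.778, 0.629, -0.001], [-0.001, -0.0, -1.0]]
wrist_force: [0.4, -0.3, -2.1]
opening: 0.452
obs TL [231  80] TR [530  81]
(-76, -94) [224.5  81.8]
(-76, 94) [531.   82.1]
GO [ 0.9 -0.7 62.4] [0.1 0.1 0.1] t 23.52 at [432.4 147.2  80.9] F [-0.1 -0.  -2.4] op 0.45
```

```bash

python3 -m crank '[[[1,0,14],[0,0,0],1],[[1,0,28],[0,0,0],1],[[1,0,41],[0,0,0],1],[[1,0,51],[0,0,0],1],[[1,0,58],[0,0,0],1],[[1,0,61.5],[0,0,0],1],[[1,0,62.5],[0,0,0],1],[[1,0,62.5],[0,0,0],1]]'
python3 -m crank '[[[0,0,0],[0,0,0],-0.2],[[0,0,0],[0,0,0],-0.2],[[0,0,0],[0,0,0],-0.2],[[0,0,0],[0,0,0],-0.2],[[0,0,-20],[0,0,0],-0.2],[[0,0,-60],[0,0,0],-0.2],[[0,0,-100],[0,0,0],-0.2],[[0,0,-140],[0,0,0],-0.2]]'
python3 - <<'E'
from h import *
go(577.5,31.5,165,108)
E
```

```text
t: 24.18
ee_pos: [432.5, 147.8, 18.8]
orientation: [[-0.628, 0.778, 0.004], [0.778, 0.628, -0.0], [-0.003, 0.003, -1.0]]
wrist_force: [0.4, 0.2, -2.2]
opening: 0.453
t: 24.85
ee_pos: [431.0, 147.7, 160.3]
orientation: [[-0.628, 0.778, 0.003], [0.778, 0.628, -0.001], [-0.002, 0.002, -1.0]]
wrist_force: [0.9, 0.2, -1.2]
opening: 0.6
GO [-182.5   41.    -4.2] [ 0.1  0.1 20.9] t 24.85 at [431.  147.7 160.3] F [ 0.9  0.2 -1.2] op 0.6
```

```bash

python3 -m crank '[[[-182,41,-4],[0,0,22],-0.3],[[-182,41,-4],[0,0,22],-0.3],[[-182,41,-4],[0,0,22],-0.3],[[-182,41,-4],[0,0,22],-0.3],[[-182,41,-4],[0,0,22],-0.3],[[-182,41,-4],[0,0,22],-0.3],[[-182,41,-4],[0,0,22],-0.3],[[-182,41,-4],[0,0,22],-0.3]]'
python3 - <<'E'
from h import *
viewer.get_image("wrist")
c,im=snap("wrist","w10.png")
hsv=cv2.cvtColor(im,cv2.COLOR_BGR2HSV); m=cv2.inRange(hsv,(20,130,90),(32,255,255)); m[260:]=0; m[:,:250]=0;m[:,390:]=0
k,l,st,ce=cv2.connectedComponentsWithStats(m); i=1+st[1:,4].argmax(); p=np.argwhere(l==i)[:,::-1]; print(st[i])
W=np.array([w(c,*q,8) for q in p],np.float32); r=cv2.minAreaRect(W); print(r, cv2.boxPoints(r).round(1).tolist())
cv2.imwrite("pics/w10c.png",cv2.resize(im[100:300,200:440],None,fx=3,fy=3))
go(577.5,31.5,165,107)
E
```

```text
t: 25.52
ee_pos: [575.6, 32.5, 164.3]
orientation: [[-0.291, 0.957, 0.001], [0.957, 0.291, 0.0], [-0.0, 0.001, -1.0]]
wrist_force: [-0.3, 0.3, 0.1]
opening: 0.652
[ 302  147   34   82 2254]
((577.0438842773438, 34.39616012573242), (31.32315444946289, 79.95186614990234), 17.09378433227539) [[550.2999877929688, 68.0], [573.7999877929688, -8.399999618530273], [603.7999877929688, 0.800000011920929], [580.2999877929688, 77.19999694824219]]
GO [-2.   1.6 -0.5] [ 0.1  0.  -0. ] t 25.62 at [575.4  32.9 164.5] F [ 0.2  0.6 -0.6] op 0.65
```

View pics/w10c.png

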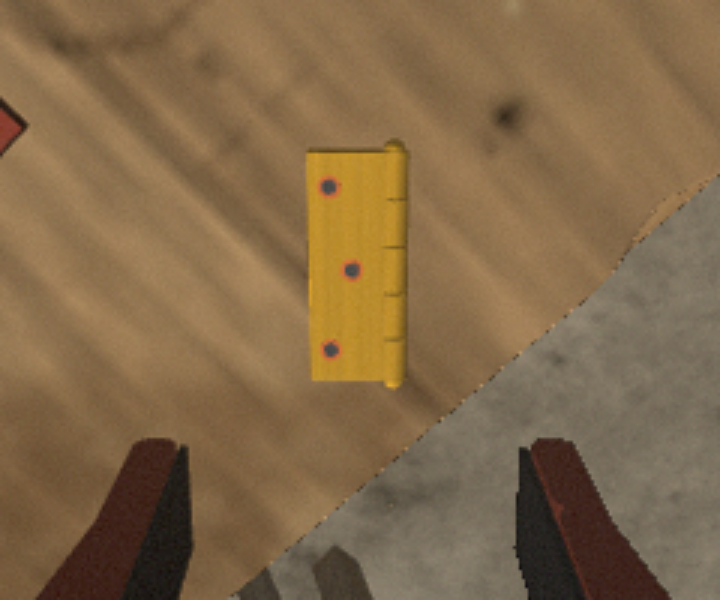

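```bash

python3 -m crank '[[[0,1.5,40],[0,0,0],-0.2],[[0,1.5,75],[0,0,0],-0.2],[[0,1.5,105],[0,0,0],-0.2],[[0,1.5,130],[0,0,0],-0.2],[[0,1.5,147],[0,0,0],-0.2],[[0,1.5,157],[0,0,0],-0.2],[[0,1.5,161.5],[0,0,0],-0.2],[[0,1.5,162.5],[0,0,0],-0.2]]'
python3 -m crank '[[[0,0,0],[0,0,0],-0.2],[[0,0,0],[0,0,0],1],[[0,0,0],[0,0,0],1],[[0,0,0],[0,0,0],1],[[0,0,0],[0,0,0],1],[[0,0,0],[0,0,0],1],[[0,0,0],[0,0,0],1],[[0,0,0],[0,0,0],1]]'
```

```text
t: 26.28
ee_pos: [576.4, 33.9, 1.8]
orientation: [[-0.293, 0.956, 0.0], [0.956, 0.293, -0.0], [-0.0, 0.0, -1.0]]
wrist_force: [0.1, -0.4, -0.4]
opening: 0.599
t: 26.95
ee_pos: [576.9, 33.8, 2.6]
orientation: [[-0.292, 0.956, 0.001], [0.956, 0.292, -0.0], [-0.001, 0.001, -1.0]]
wrist_force: [-1.3, 0.5, 6.8]
opening: 0.354
```

```bash

python3 -m crank '[[[0,0,-8],[0,0,0],1],[[0,0,-20],[0,0,0],1],[[0,0,-45],[0,0,0],1],[[0,0,-75],[0,0,0],1],[[0,0,-100],[0,0,0],1],[[0,0,-115],[0,0,0],1],[[0,0,-118],[0,0,0],1],[[0,0,-118],[0,0,0],1]]'
python3 -c "
from h import *
go(470,200,110,128.8)"
```

```text
t: 27.62
ee_pos: [577.7, 33.8, 122.3]
orientation: [[-0.292, 0.956, 0.005], [0.956, 0.292, -0.0], [-0.002, 0.004, -1.0]]
wrist_force: [-0.0, -0.4, -1.1]
opening: 0.36
GO [190.4 -54.4  11.8] [  0.2   0.1 -21.8] t 27.62 at [577.7  33.8 122.3] F [-0.  -0.4 -1.1] op 0.36
```

```bash

python3 -m crank '[[[15,-4,0],[0,0,-3],1],[[40,-11,0],[0,0,-8],1],[[70,-20,0],[0,0,-13],1],[[100,-29,0],[0,0,-18],1],[[130,-37,0],[0,0,-22],1],[[160,-46,5],[0,0,-22],1],[[183,-52,10],[0,0,-22],1],[[190,-54,12],[0,0,-22],1]]'
python3 -m crank '[[[0,0,20],[0,0,0],1],[[0,0,40],[0,0,0],1],[[0,0,50],[0,0,0],1],[[0,0,50],[0,0,0],1]]'
python3 - <<'E'
from h import *
viewer.get_image("wrist")
c,im=snap("wrist","w11.png")
go(470,200,9,128.8)
E
```

```text
t: 28.28
ee_pos: [466.5, 201.4, 107.9]
orientation: [[-0.631, 0.776, -0.001], [0.776, 0.631, -0.001], [-0.0, -0.001, -1.0]]
wrist_force: [-0.2, -0.2, -1.3]
opening: 0.354
t: 28.62
ee_pos: [464.5, 200.3, 55.4]
orientation: [[-0.631, 0.776, -0.006], [0.776, 0.631, -0.002], [0.002, -0.006, -1.0]]
wrist_force: [-0.8, 0.2, -1.3]
opening: 0.355
GO [-2.9  2.4 48.5] [-0.1 -0.   0.3] t 28.72 at [466.4 200.8  57.5] F [-0.4  0.6 -1. ] op 0.36
```

View pics/w11.png

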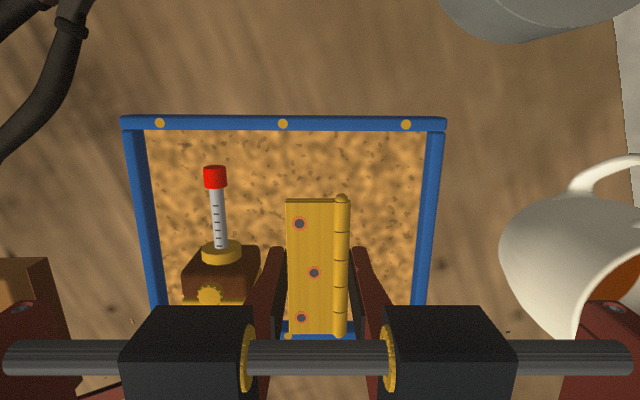

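```bash

python3 -m crank '[[[-3,2.5,12],[0,0,0],1],[[-3,2.5,23],[0,0,0],1],[[-3,2.5,33],[0,0,0],1],[[-3,2.5,40],[0,0,0],1],[[-3,2.5,45],[0,0,0],1],[[-3,2.5,48],[0,0,0],1],[[-3,2.5,48.5],[0,0,0],1],[[-3,2.5,48.5],[0,0,0],1]]'
python3 -m crank '[[[0,0,0],[0,0,0],0.1],[[0,0,0],[0,0,0],0.1],[[0,0,0],[0,0,0],0.1],[[0,0,0],[0,0,0],0.1],[[0,0,-20],[0,0,0],0.1],[[0,0,-60],[0,0,0],0.1],[[0,0,-100],[0,0,0],0.1],[[0,0,-140],[0,0,0],0.1]]'
python3 - <<'E'
from h import *
go(560,0,220,128.8)
E
```

```text
t: 29.38
ee_pos: [470.3, 200.1, 9.0]
orientation: [[-0.63, 0.776, -0.002], [0.776, 0.63, -0.001], [0.0, -0.002, -1.0]]
wrist_force: [0.6, -0.3, -1.2]
opening: 0.357
t: 30.05
ee_pos: [469.8, 200.0, 150.4]
orientation: [[-0.631, 0.776, -0.003], [0.776, 0.631, -0.002], [0.001, -0.003, -1.0]]
wrist_force: [1.3, 0.1, 0.1]
opening: 0.452
GO [-212.1  -56.3  -69.6] [-0.2 -0.   0.3] t 30.05 at [469.8 200.  150.4] F [1.3 0.1 0.1] op 0.45
```

Move back out of the top camera's view and make a final check.

```bash

python3 -m crank '[[[-212,-56,-70],[0,0,0],-1],[[-212,-56,-70],[0,0,0],-1],[[-212,-56,-70],[0,0,0],-1],[[-212,-56,-70],[0,0,0],-1],[[-212,-56,-70],[0,0,0],-1],[[-212,-56,-70],[0,0,0],-1],[[-212,-56,-70],[0,0,0],-1],[[-212,-56,-70],[0,0,0],-1]]'
python3 - <<'E'
from h import *
c,im=snap("top","t9.png")
cv2.imwrite("pics/t9c.png",cv2.resize(im[130:290,180:500],None,fx=2.5,fy=2.5,interpolation=cv2.INTER_CUBIC))
E
```

```text
t: 30.72
ee_pos: [560.5, -0.7, 220.8]
orientation: [[-0.629, 0.778, -0.002], [0.778, 0.629, -0.001], [0.0, -0.003, -1.0]]
wrist_force: [-0.1, 0.6, -0.2]
opening: 0.987
```

View pics/t9c.png

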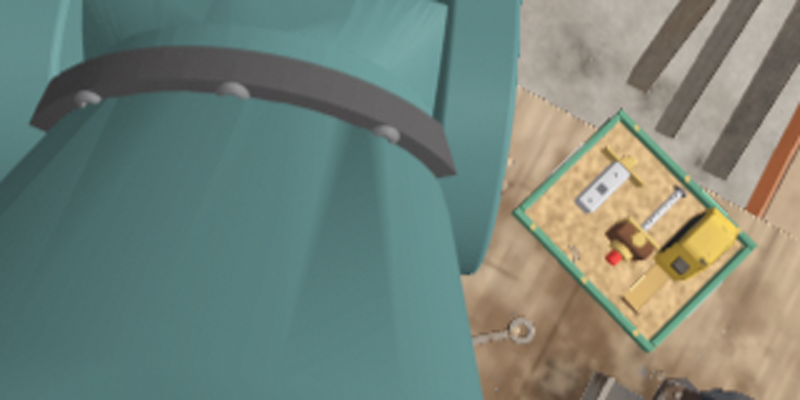

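```bash

python3 - <<'E'
from h import *
c,im=snap("wrist","w12.png"); hsv=cv2.cvtColor(im,cv2.COLOR_BGR2HSV)
U=np.array([.627,-.779]);V=np.array([.779,.627])
for n,lo,hi,z in (("red",(0,200,120),(6,255,255),28),("brass",(20,140,90),(32,255,255),14)):
    k,l,st,ce=cv2.connectedComponentsWithStats(cv2.inRange(hsv,lo,hi))
    for i in range(1,k):
        if st[i,4]>40 and st[i,1]<270:
            p=np.argwhere(l==i)[:,::-1]; W=np.array([w(c,*q,z) for q in p],np.float32); r=cv2.minAreaRect(W)
            d=np.array(r[0])-[450.5,184.5]; print(n,st[i],"tray uv",(d@U).round(1),(d@V).round(1),"size",np.round(r[1],1))
E
```

```text
red [ 28 234  10  10  75] tray uv 278.2 -348.5 size [ 9.  10.9]
brass [361   0  33   5  72] tray uv 41.1 25.5 size [30.2  3.3]
brass [ 26 241  24  12 120] tray uv 294.4 -357.0 size [31.2  9.2]
brass [  0 259  61  42 587] tray uv 335.5 -377.8 size [76.8 56.6]
```

```bash

python3 -m crank '[[[120,0,-30],[0,0,0],-1],[[120,0,-30],[0,0,0],-1],[[120,0,-30],[0,0,0],-1],[[120,0,-30],[0,0,0],-1],[[120,0,-30],[0,0,0],-1],[[120,0,-30],[0,0,0],-1]]'
python3 - <<'E'
from h import *
viewer.get_image("wrist")
c,im=snap("wrist","w13.png"); hsv=cv2.cvtColor(im,cv2.COLOR_BGR2HSV)
U=np.array([.627,-.779]);V=np.array([.779,.627])
for n,lo,hi,z in (("red",(0,200,120),(6,255,255),28),("brass",(20,140,90),(32,255,255),14)):
    k,l,st,ce=cv2.connectedComponentsWithStats(cv2.inRange(hsv,lo,hi))
    for i in range(1,k):
        if st[i,4]>40 and st[i,1]<270:
            p=np.argwhere(l==i)[:,::-1]; W=np.array([w(c,*q,z) for q in p],np.float32); r=cv2.minAreaRect(W)
            d=np.array(r[0])-[450.5,184.5]; print(n,st[i],"tray uv",(d@U).round(1),(d@V).round(1),"size",np.round(r[1],1))
E
```

```text
t: 31.32
ee_pos: [482.9, 95.2, 249.9]
orientation: [[-0.633, 0.774, -0.005], [0.774, 0.633, -0.001], [0.002, -0.004, -1.0]]
wrist_force: [-0.3, -0.2, -1.0]
opening: 1.002
red [307  39  12  13 132] tray uv -44.9 -36.5 size [11.3 11.2]
brass [ 354   54   32   78 1860] tray uv 1.8 25.5 size [31.6 80.3]
brass [302  90  23   7 132] tray uv 1.4 -36.2 size [24.2  6.3]
brass [307 100  13  14 128] tray uv 15.7 -36.2 size [13.3 13.9]
brass [294 115  38   4 132] tray uv 26.4 -36.8 size [41.5  3.3]
```

```bash
python3 -c "
from rig import finish_job; print(finish_job())"
```

```text
the job is handed in; nothing more can be done
None
```

Both kits are made up and the job is handed in, at about 31.5 s of the 112 s allowed. No verdict was reported.

- **Green tray (latch kit):** The last top picture shows the larger latch, the long gauge and the tape inside the lip, upright and apart from each other. I chose the latch by length: about 69 mm against 55 mm for the small one.
- **Blue tray (hinge kit):** The arm hid this tray in the last top picture and I had used all 16 views, so I checked it from wrist-camera colour masks only. They put the hinge about (2, 25) mm from the tray centre (x, y). The short gauge's stock is at about (15, -36) mm, with its cap and face inside the lip.
- **Heights:** I let each thing go at its grasp height plus the 6 mm tray floor. Nothing was measured for height or tilt after release.
- **Gauge settings:** I gripped only the stocks, and the wrist force readings never passed about 10 N. A rough reading of the short gauge after placing gave about 23 mm, against the expected 16 to 22; I put this down to perspective, and it is inside the 10 to 30 allowed. I did not re-measure the long gauge, though it looks unchanged in the last picture.
- **Disagreements:** The camera estimates differed by 2 to 4 mm, and the tape's position along its length by up to about 7 mm. Each grasp closed on the expected width. The tape was re-measured in the grip and its placing corrected.

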